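# Set up the recording chamber stand

## Robot

A 6-joint arm with a two-finger parallel gripper is mounted at the origin on a cart in front of the work surface, level with it; the furniture and walls round the work are solid. World frame = base frame: x ahead of the robot, y to its left, z up, the work surface at z = 0. Lengths are in mm, angles in rad, forces in N, time in s.
With the tool pointing down it reaches from about 425 to 1125 mm from the base axis. Payload 14.9 kg.
Tool frame: the origin (TCP) lies on the mounting face of the last link; the fingertips stand 191 mm ahead of it and the grasp point (between the pads) lies 172 mm ahead of it; z points along the fingers, y is the line along which they close (so a half turn about z gives the same grasp; the last joint's range is limited). The gripper opens to 91 mm and grips with 3 to 60 N. Pads are 32 mm wide; open, the fingers measure 118 mm over their backs; the gripper's body (76 mm by 178 mm) begins 60 mm behind the grasp point.
Start: joints at [1.259, 0.379, 1.734, -0, 1.028, -0.033], TCP at [192.649, 672.983, 404.732] pointing down, gripper open.
Joint ranges: [-2.77, 2.77], [-0.74, 2.19], [0, 2.66], [-1.06, 4.2], [0.31, 2.87], [-3.08, 3.08]. Speed limits (rad/s): [1.89, 1.89, 2.39, 3.14, 3.14, 3.14].

## Interface

Orientations are given as a 3x3 rotation matrix whose columns are the frame's x, y, z axes.
In Python, from cell import r gives the robot as it stands.
- The arm moves only by the shell command python3 -m jog 'ROWS' [FORCE]. ROWS is JSON, a list of rows, each a list of 3 entries, a list of its own where there are three numbers: the opening, from 0 (shut) to 1 (fully open), then the shift along the tool's x, y, z in cm, then the turn, a rotation vector about the tool's x, y, z in degrees. A call has 1 to 12 rows; each row is the pose to reach, as a shift and turn from the pose commanded when the call began, along the tool's axes at that moment; what a row does not reach only later rows make up. A row lasts 1/10 s, in which the tool goes at most 50 mm and 8.59 degrees, less where a joint would pass 70% of its speed; a pose out of reach is approached as far as the arm can. A call with a gripper value outside its range is refused whole. The fingers move at their own pace and stop on an object; FORCE is the grip in N (left out, the last holds). Time passes only in rows, so rows that repeat a pose let the fingers close. It gives the time, the measured TCP pose, the force, the opening and the grip force at its end, in the units of the state.
- r.get_state(): the state, without advancing time (a new reading comes with each control period).
- r.grab_frame(name): name is "scene" or "side" or "wrist"; returns the picture (400x640x3 uint8, red, green, blue); there is no depth.
- r.calibration(name): a dict with "vfov" (degrees; the focal length in pixels is half the picture's height over the tangent of half this angle, whatever the lens; pixels are square), "cx", "cy" (the principal point, pixels), "k1" (the pictures are not rectified: a ray, as slopes to the right and down, at radius r is drawn at 1 + k1 r^2 times it, then the intrinsics apply), "R" (3x3) and "t" (3): a world point X has camera coordinates R X + t; the wrist camera has in their place "hand_eye" (4x4, takes a point from camera to tool coordinates, whose origin is the TCP and whose axes are the flange's). Camera axes: x right, y down, z forward; pixel columns grow to the right and rows downward; lengths in mm; the calibration is good to about 2 mm. A picture is of the moment at which its call begins: read the wrist's pose just before it. calibration takes no time and is no camera call.
- r.finish_job(): hands the job in; it is judged then, once.
The state is a dict: "time": time; "q": joint angles; "joint_vel": joint speeds; "joint_torque": joint torques, N m; "position": TCP position; "tcp_rot": TCP orientation; "contact_force": force on the tool from outside, world axes, zero at the start; "moment": the same for the moment, N m; "grip_width": finger opening in mm; "finger_force": force on a finger pad.
Only numpy, scipy, OpenCV 4.12 (cv2) and the standard library are available. Lean on these libraries where they do the work, as an engineer would, in place of code of your own. Each camera call takes 0.05 s, during which the arm holds its last target. There are 200 camera calls.

## Task

Assemble the recording chamber stand: lay one aluminium angle bracket in each of the two shallow pockets of the black base, flat on one leg, its other leg upright along the base's outer edge. The brackets are identical, but one was put down on its wrong leg and lies as the mirror image of what is needed: turn over only that one, so that the end webs stand at the diagonally opposite corners which the grey chamber plate has cut out. Then lower the plate between the uprights, round bath up, so that it lies level on both brackets; leave the hex key, screw tin and blue tape where they are.

Things in the scene. Friction and masses are not known exactly. Their poses are not given: they have to be found in the camera images.
- base: Black base plate screwed down, 150 (x) by 160 (y), rims 8 high; origin: centre of its underside, z up, at yaw 0 x points away from the robot. Two pockets 116 long in x, 54 wide, floors 4 above the bench: right one at y -69..-15, left one at y 15..69. Right pocket: bracket's x along the base's x, heel edge at y -66. Left pocket: turned by 180 degrees, heel edge at y 66. Play about 3 mm all round.
- bracket_1: Aluminium angle bracket, 160 g: legs 110 long, 48 wide, 6 thick, an 8 thick web across one end. Origin: middle of the outer heel edge; x along it to the web end; it fills x -55..55, y 0..48, z 0..48, one leg along y, one along z. Right way over: y-leg flat, z up. Lying with y up it is mirrored and needs a quarter roll about its length. Which way it lies must be read from the scene.
- bracket_2: The second bracket, same part as bracket_1 with the same frame (160 g, 110 long, legs 48 wide and 6 thick, web at +x, one leg along y, one along z, origin mid heel edge). Right way over: y-leg flat, z up. Lying with y up it is mirrored and needs a quarter roll about its length. Which way it lies must be read from the scene.
- bracket_1_web (a point): Point in the middle of bracket_1's web: x 51, y 26, z 25 of its frame, axes as the bracket's. The web is 8 thick (x 47..55) and solid for y and z from 0 to 42, with a bevel across the outermost corner (y + z up to 72), so it can be pinched here across x, also with the gripper tilted.
- bracket_2_web (a point): Point in the middle of bracket_2's web: x 51, y 26, z 25 of its frame, axes as the bracket's. The web is 8 thick (x 47..55) and solid for y and z from 0 to 42, with a bevel across the outermost corner (y + z up to 72), so it can be pinched here across x, also with the gripper tilted.
- bracket_1_open (a point): Point at bracket_1's open end, in the air at x -51, y 26, z 25 of its frame.
- bracket_2_open (a point): Point at bracket_2's open end, in the air at x -51, y 26, z 25 of its frame.
- right_web_place (a point): Where the web point of the bracket in the right pocket belongs: base x 51, y -40, 25 above the pocket floor.
- right_open_place (a point): Where the open-end point of the bracket in the right pocket belongs: base x -51, y -40, 25 above the pocket floor.
- left_web_place (a point): Where the web point of the bracket in the left pocket belongs: base x -51, y 40, 25 above the pocket floor.
- left_open_place (a point): Where the open-end point of the bracket in the left pocket belongs: base x 51, y 40, 25 above the pocket floor.
- base_middle (a point): Centre of the base at the height of its rims, 8 above the bench. Mind the surroundings: a wide monitor hangs left of the work (nearest lower corner about 490 ahead of the robot, 115 to its left, 400 up), and a desk lamp stands at the right (pole about 420 ahead, 610 to the right, 345 high, then leaning back to the robot).
- chamber_plate: Grey plate 110 (x) by 112 (y) by 6, 140 g, right side up; origin: centre of its underside, z up. Corners at +x -y and -x +y are cut out, 12 long in x, 38 wide in y, for the webs to stand in (about 4 mm play to webs and uprights each way). Fits the same turned by 180 degrees. In place its underside is 10 above the bench, on the flat legs.
- bath (a point): Middle of the white round bath that stands on the chamber plate: a tube 58 outside diameter, 22 high (6 to 28 above the plate's underside), 4.5 wall, good to grasp across. The point is on its axis, 17 above the plate's underside.
- hex_key: Steel hex key lying, 102 long. Bystander.
- screw_tin: Round open tin of thumb screws, 49 diameter, 18 high. Bystander.
- tape_blue: Roll of blue tape lying flat, 62 diameter, 18 high. Bystander.

How it is judged:
By the outcome, as a careful person would: the job done as asked, in the order asked, and still so for the second after the job is handed in, with the robot touching nothing.
It also fails if it takes over 72 s, if anything falls off the work surface, if the arm or the gripper's body presses on something with over 40 N, if the wrist force passes 120 N, or if a joint passes its speed limit or range.

## Working session

There is one attempt and no reset: what is moved stays moved. The work goes in short steps, Python scripts to look and compute and a shell command to move; the robot and the scene stay as the last step left them, time stands still between calls to the robot, and variables do not carry over. Pictures are saved under pics/ and viewed, at most 10 in all, crops included, and the job is handed in when it is done.

```bash
ls; mkdir -p pics; python3 - <<'E'
from cell import r
import cv2
s=r.get_state(); print(s['time'],s['position'],s['tcp_rot'],s['grip_width'])
for n in ("scene","side"):
    f=r.grab_frame(n); cv2.imwrite(f"pics/{n}0.png",f[:,:,::-1])
for n in ("scene","side","wrist"): print(n,r.calibration(n))
E
```

```text
pics
0.0 [192.5739518  672.78748175 404.0709525 ] [[-9.61400423e-01  2.75152883e-01 -3.42297280e-04]
 [ 2.75153094e-01  9.61399812e-01 -1.08460181e-03]
 [ 3.06532262e-05 -1.13692079e-03 -9.99999353e-01]] 91.1125254078092
scene {'vfov': 47.34182796438141, 'cx': 327.0094219692045, 'cy': 191.44112293651938, 'k1': 0.02635658511559012, 'R': array([[ 0.78846577, -0.6149945 , -0.01017333],
       [-0.33070106, -0.40991995, -0.85006026],
       [ 0.51861214,  0.67360774, -0.52658718]]), 't': array([-526.82721823,  133.96797119,  823.0123569 ])}
side {'vfov': 52.52804330590646, 'cx': 313.2306209459485, 'cy': 201.77875133880266, 'k1': -0.03968312750436653, 'R': array([[ 0.9033033 , -0.42898918, -0.00338173],
       [-0.24598272, -0.51146437, -0.82334482],
       [ 0.35147638,  0.74456194, -0.56753138]]), 't': array([-542.49283256,   79.67367756,  903.29622446])}
wrist {'vfov': 65.24375768551405, 'cx': 319.70585385383714, 'cy': 195.46176928354305, 'k1': -0.032116820214743824, 'hand_eye': array([[-7.18826379e-04, -9.56694051e-01, -2.91094445e-01,
         8.40390706e+01],
       [ 9.99999565e-01, -5.14728495e-04, -7.77714521e-04,
         1.00747825e+00],
       [ 5.94200250e-04, -2.91094878e-01,  9.56694005e-01,
         2.00159915e+01],
       [ 0.00000000e+00,  0.00000000e+00,  0.00000000e+00,
         1.00000000e+00]])}
```

View pics/scene0.png

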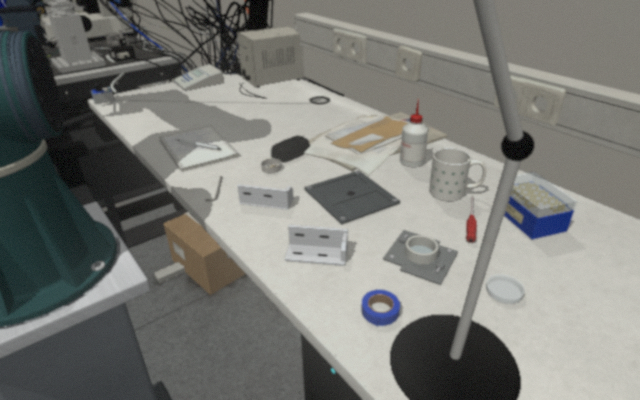

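View pics/side0.png

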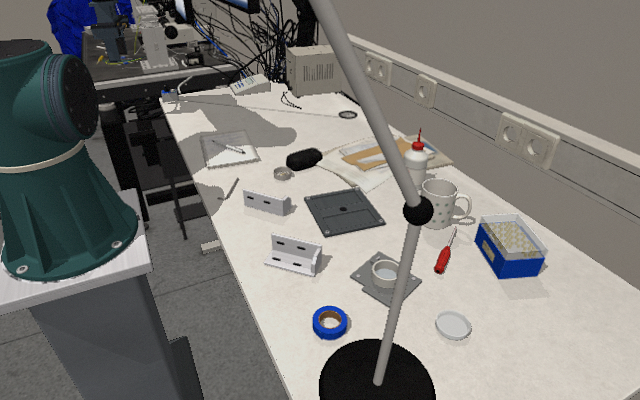

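Both views show the base (scene ~350,195), plate with bath (420,255), one bracket at (317,245) with its open side towards the camera, and one at (265,197) seen from the back of its upright. The tape, tin and hex key are clear of these. Now the rough positions.

```bash
cat > h.py <<'E'
import numpy as np, cv2
from cell import r
from scipy.spatial.transform import Rotation as Rot
def cam(name,s=None):
    c=r.calibration(name); f=200/np.tan(np.radians(c['vfov'])/2)
    if name=='wrist':
        s=s or r.get_state(); T=np.eye(4);T[:3,:3]=s['tcp_rot'];T[:3,3]=s['position']
        M=np.linalg.inv(T@c['hand_eye']); R,t=M[:3,:3],M[:3,3]
    else: R,t=np.array(c['R']),np.array(c['t'])
    return dict(f=f,cx=c['cx'],cy=c['cy'],k=c['k1'],R=R,t=t)
def rays(C,uv):
    d=(np.atleast_2d(uv).astype(float)-[C['cx'],C['cy']])/C['f']; u=d.copy()
    for _ in range(15): u=d/(1+C['k']*(u**2).sum(1,keepdims=True))
    return -C['R'].T@C['t'], np.c_[u,np.ones(len(u))]@C['R']
def onz(C,uv,z):
    o,d=rays(C,uv); return o+d*((z-o[2])/d[:,2])[:,None]
def proj(C,X):
    p=np.atleast_2d(X)@C['R'].T+C['t']; u=p[:,:2]/p[:,2:]
    return u*(1+C['k']*(u**2).sum(1,keepdims=True))*C['f']+[C['cx'],C['cy']]
def need(pos,R):
    "shift cm and turn deg from the current pose, in tool axes"
    s=r.get_state(); A=np.array(s['tcp_rot'])
    return (A.T@(np.array(pos)-s['position'])/10).round(2), np.degrees(Rot.from_matrix(A.T@R).as_rotvec()).round(1)
E
python3 - <<'E'
from h import *
C=cam('scene');S=cam('side'); np.set_printoptions(precision=0,suppress=True)
print('base scene',onz(C,[[306,186],[352,172],[399,205],[348,220]],6))
print('base side',onz(S,[[305,198],[352,190],[384,224],[334,235]],6))
print('plate',onz(C,[[410,232],[457,255],[440,281],[385,255]],4), 'bath',onz(C,[[422,243]],28),onz(S,[[386,268]],28))
print('br A(front) bottom', onz(C,[[286,262],[344,264]],0), onz(S,[[264,265],[313,275]],0))
print('br B top', onz(C,[[239,186],[292,188]],48), onz(S,[[247,190],[290,200]],48))
print('tape',onz(S,[[330,322]],9),'tin',onz(S,[[283,174]],9),'hex',onz(S,[[229,190]],0))
E
```

```text
base scene [[ 538.  -89.    6.]
 [ 662. -106.    6.]
 [ 646. -277.    6.]
 [ 526. -251.    6.]]
base side [[ 534.  -92.    6.]
 [ 659. -111.    6.]
 [ 653. -268.    6.]
 [ 531. -253.    6.]]
plate [[ 596. -355.    4.]
 [ 612. -456.    4.]
 [ 534. -482.    4.]
 [ 510. -375.    4.]] bath [[ 564. -413.   28.]] [[ 562. -409.   28.]]
br A(front) bottom [[ 360. -275.    0.]
 [ 438. -344.    0.]] [[ 360. -271.    0.]
 [ 439. -340.    0.]]
br B top [[ 389.  -58.   48.]
 [ 471. -135.   48.]] [[ 397.  -57.   48.]
 [ 474. -141.   48.]]
tape [[ 413. -463.    9.]] tin [[526.  37.   9.]] hex [[373.  37.  -0.]]
```

```bash
python3 - <<'E'
import cv2
a=cv2.imread('pics/side0.png')[170:310,220:440]
cv2.imwrite('pics/side0c.png',cv2.resize(a,None,fx=3.5,fy=3.5,interpolation=cv2.INTER_CUBIC))
E
```

```text
(no output)
```

View pics/side0c.png

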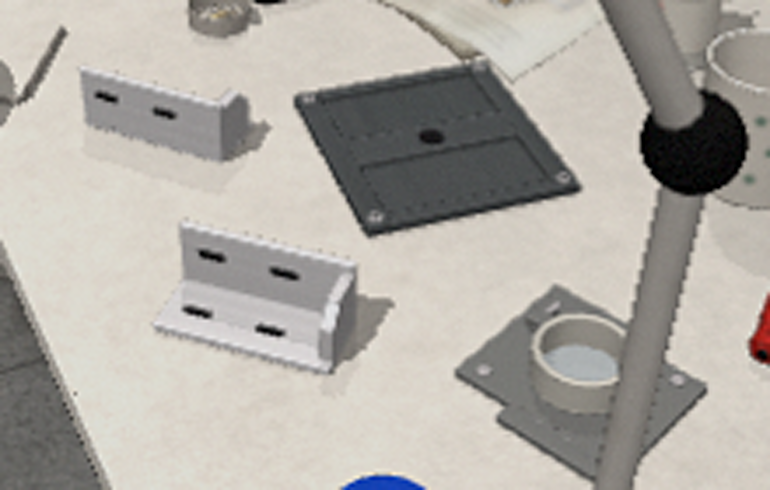

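Bracket A (front, web at about 438,-342) has its flat leg on the mirrored side. It is the wrong one and has to be rolled. Bracket B (web at about 474,-140) is right. I'll pull in, staying clear of the monitor, then swing over for a close look.

```bash
python3 -m jog '[[1,[-36.2,-44,12.4],[0,0,54]],[1,[-36.2,-44,12.4],[0,0,54]],[1,[-36.2,-44,12.4],[0,0,54]],[1,[-36.2,-44,12.4],[0,0,54]],[1,[-36.2,-44,12.4],[0,0,54]],[1,[-36.2,-44,12.4],[0,0,54]],[1,[-36.2,-44,12.4],[0,0,54]],[1,[-36.2,-44,12.4],[0,0,54]],[1,[-36.2,-44,12.4],[0,0,54]],[1,[-36.2,-44,12.4],[0,0,54]],[1,[-36.2,-44,12.4],[0,0,54]],[1,[-36.2,-44,12.4],[0,0,54]]]' 60
python3 - <<'E'
from h import *
s=r.get_state();print(s['q'],s['position'],s['tcp_rot'])
# next: camera look pose, tool y at az -30
a=np.radians(-35);y=np.array([np.cos(a),np.sin(a),0]);z=np.array([0,0,-1.]);R=np.c_[np.cross(y,z),y,z]
print(need([420,-240,420],R))
E
```

```text
time: 1.3
position: [420.0, 147.8, 280.1]
tcp_rot: [[-0.341, 0.94, -0.0], [0.94, 0.341, -0.0], [-0.0, -0.001, -1.0]]
contact_force: [-0.4, 0.3, 0.6]
grip_width: 91.1
finger_force: 0.0
[ 2.86109810e-01  1.91125031e-01  2.28549853e+00 -1.64896104e-04
  6.65512433e-01 -6.20810691e-02] [419.98925387 147.83191454 280.13276869] [[-3.41319772e-01  9.39947110e-01 -4.92508705e-04]
 [ 9.39947237e-01  3.41319687e-01 -2.51018209e-04]
 [-6.78409236e-05 -5.48609674e-04 -9.99999847e-01]]
(array([-36.46, -13.24, -13.98]), array([-0.,  0., 55.]))
```

```bash
python3 -m jog '[[1,[-36.5,-13.2,-14],[0,0,55]],[1,[-36.5,-13.2,-14],[0,0,55]],[1,[-36.5,-13.2,-14],[0,0,55]],[1,[-36.5,-13.2,-14],[0,0,55]],[1,[-36.5,-13.2,-14],[0,0,55]],[1,[-36.5,-13.2,-14],[0,0,55]],[1,[-36.5,-13.2,-14],[0,0,55]],[1,[-36.5,-13.2,-14],[0,0,55]],[1,[-36.5,-13.2,-14],[0,0,55]],[1,[-36.5,-13.2,-14],[0,0,55]]]'
python3 - <<'E'
from h import *
s=r.get_state();print(s['q'],s['position'])
import pickle
f=r.grab_frame('wrist'); pickle.dump((s,f),open('w1.pkl','wb')); cv2.imwrite('pics/w1.png',f[:,:,::-1])
E
```

```text
time: 2.3
position: [420.4, -239.2, 421.1]
tcp_rot: [[0.575, 0.818, 0.001], [0.818, -0.575, -0.0], [0.0, 0.001, -1.0]]
contact_force: [-0.3, 0.6, 0.2]
grip_width: 91.3
finger_force: 0.0
[-5.65367767e-01  6.94827045e-03  2.15258034e+00  4.58526621e-06
  9.81200287e-01  4.75648741e-02] [ 420.43799576 -239.15375858  421.14461056]
```

View pics/w1.png

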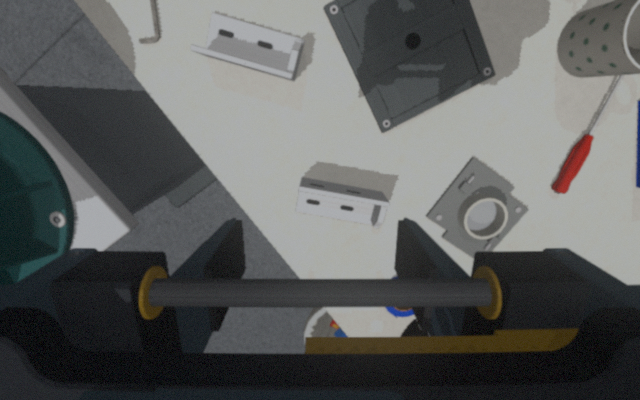

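Wrist view shows both brackets (A at 345,195, B at 250,45), the base (410,50) with three screws at (334,8), (387,124), (489,72), and the plate with bath (485,215). I'll zoom on these to pick points.

```bash
python3 - <<'E'
import cv2,numpy as np
a=cv2.imread('pics/w1.png')
c=lambda x,y:cv2.resize(a[y:y+96,x:x+130],None,fx=3,fy=3,interpolation=cv2.INTER_CUBIC)
top=np.hstack([c(285,150),c(185,5)]);bot=np.hstack([c(325,0),c(410,155)])
m=np.vstack([top,bot]); m=cv2.convertScaleAbs(m,alpha=1.3)
for i in range(0,780,60): cv2.line(m,(i,0),(i,575),(0,200,0) if i%180 else (0,0,255),1) if 0 else None
cv2.imwrite('pics/z1.png',m); print(m.shape)
E
```

```text
(576, 780, 3)
```

View pics/z1.png

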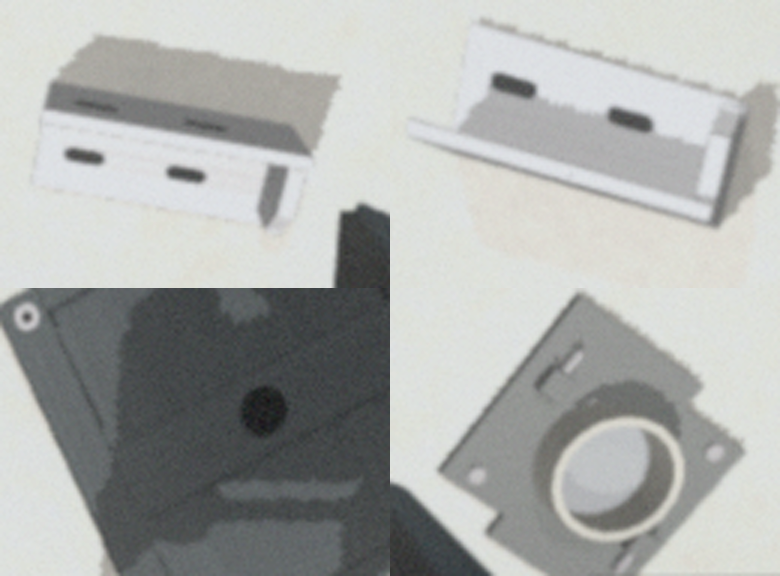

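Top left: A's upright top edge runs between panel points (43,117) and (311,158), and its heel between (52,85) and (295,125). Top right: B's upright top runs (409,126) to (716,215), its flat-leg edge (480,21) to (747,101). The base's centre hole is at pixel (412.7,40.7), the bath rim centre at (486,218).

```bash
python3 - <<'E'
from h import *; import pickle
np.set_printoptions(precision=1,suppress=True)
s,f=pickle.load(open('w1.pkl','rb')); C=cam('wrist',s)
def L(n,p,z):
    q=onz(C,p,z)
    d=q[1]-q[0]; print(n,q[0],q[1],'len',np.linalg.norm(d),'yaw',np.degrees(np.arctan2(d[1],d[0]))); return q
P=lambda ox,oy,l:[[ox+a/3,oy+b/3] for a,b in l]
L('A topmid',P(285,150,[(43,117),(311,158)]),48)
L('A heel',P(285,150,[(52,85),(295,125)]),0)
L('A flat edge',P(285,150,[(33,183),(255,222)]),6)
L('B topmid',P(185,5,[(19,126),(326,215)]),48)
L('B flat edge',P(185,5,[(91,20),(357,101)]),6)
print('base c',onz(C,[[412.7,40.7]],8)); L('base y',[[387,124],[334.3,9.3]],8); L('base x',[[387,124],[489,72]],8);q=L('base diag',[[334.3,9.3],[489,72]],8);print(q.mean(0))
print('bath',onz(C,[[486,218.3]],28)); L('plate edge',[[473.3,156.7],[426.7,215.7]],6)
L('plate c1',[[473.3,156.7],[410+(703-390)/3,155+(382-288)/3]],6)
L('plate screws',[[410+(478-390)/3,155+(475-288)/3],[410+(715-390)/3,155+(452-288)/3]],6)
sc=cam('scene');print('A web scene',onz(sc,[[344,264]],0))
E
```

```text
A topmid [ 390.3 -238.2   48. ] [ 467.4 -313.1   48. ] len 107.48744065245337 yaw -44.222590347675926
A heel [ 391.8 -237.9    0. ] [ 469.6 -315.2    0. ] len 109.70909912121198 yaw -44.78828672116754
A flat edge [ 359.3 -268.4    6. ] [ 430.5 -341.6    6. ] len 102.09497477477666 yaw -45.79036492561027
B topmid [389.1 -48.8  48. ] [ 458.8 -134.5   48. ] len 110.41010853228332 yaw -50.88787731300342
B flat edge [426.7 -22.3   6. ] [ 492.1 -103.7    6. ] len 104.4145948163792 yaw -51.20650878850857
base c [[ 593.5 -177.6    8. ]]
base y [ 519.2 -240.9    8. ] [537.7 -99.    8. ] len 143.1006937765846 yaw 82.57589312046547
base x [ 519.2 -240.9    8. ] [ 651.4 -258.9    8. ] len 133.41012558095954 yaw -7.743553569302535
base diag [537.7 -99.    8. ] [ 651.4 -258.9    8. ] len 196.1860080714992 yaw -54.579839847784626
[ 594.6 -178.9    8. ]
bath [[ 559.4 -412.2   28. ]]
plate edge [ 589.2 -340.     6. ] [ 499.9 -375.9    6. ] len 96.2351340459449 yaw -158.1267967465633
plate c1 [ 589.2 -340.     6. ] [ 616.5 -407.4    6. ] len 72.720229261702 yaw -67.97038679368335
plate screws [ 512.9 -387.9    6. ] [ 607.1 -441.     6. ] len 108.15296272459184 yaw -29.39857624742663
A web scene [[ 438.4 -344.2    0. ]]
```

Everything agrees with the given sizes:

| Item | Position | Yaw |
|---|---|---|
| A (heel mid) | (430.5,-275.5) | -45° |
| B (top mid) | (424,-92) | -51° |
| Base centre | (594,-178) | -7.6° |
| Plate centre | (559.4,-412) | 22° |

Plan for A: pinch the web with the tool leaning 45°. A half turn about the tool axis then swaps the legs, and the bracket goes into the left pocket.

```bash
cat >> h.py <<'E'
def frame(y,z): y,z=[np.array(v,float)/np.linalg.norm(v) for v in (y,z)]; return np.c_[np.cross(y,z),y,z]
AO=np.array([430.5,-275.5,0]);Ax=np.array([.7071,-.7071,0]);Ay=np.array([0,0,1.]);Az=np.array([-.7071,-.7071,0])
AR=frame(Ax,-(Ay+Az)); AG=AO+51*Ax+34*Ay+34*Az
BC=np.array([594,-178.2,0]); by=np.radians(-7.6); Bx=np.array([np.cos(by),np.sin(by),0]);By=np.array([-np.sin(by),np.cos(by),0])
E
python3 - <<'E'
from h import *
z=AR[:,2]; print(AG, AG-172*z); print('pre',need(AG-172*z-110*z,AR)); print('grasp',need(AG-172*z,AR))
E
```

```text
[ 442.5207 -335.6035   34.    ] [ 356.52111237 -421.60308763  155.62294955]
pre (array([-26.37,   4.  ,  18.69]), array([-3.9, 44.9,  9.4]))
grasp (array([-18.71,   5.35,  26.47]), array([-3.9, 44.9,  9.4]))
```

```bash
python3 -m jog '[[1,[-26.4,4,10],[-3.9,44.9,9.4]],[1,[-26.4,4,10],[-3.9,44.9,9.4]],[1,[-26.4,4,10],[-3.9,44.9,9.4]],[1,[-26.4,4,10],[-3.9,44.9,9.4]],[1,[-26.4,4,10],[-3.9,44.9,9.4]],[1,[-26.4,4,10],[-3.9,44.9,9.4]],[1,[-26.4,4,10],[-3.9,44.9,9.4]],[1,[-26.4,4,10],[-3.9,44.9,9.4]]]'
python3 - <<'E'
from h import *
s=r.get_state();print(np.array(s['q']).round(3)); q=s['q']
y=lambda a:Rot.from_euler('y',a).as_matrix(); zz=lambda a:Rot.from_euler('z',a).as_matrix()
F=np.c_[[0,1,0],[-1,0,0],[0,0,1]]
for sg in (1,-1): print((zz(q[0])@y(q[1]+q[2])@zz(sg*q[3])@y(q[4])@zz(q[5])@F).round(3))
print(np.array(s['tcp_rot']).round(3))
print('grasp',need(AG-172*AR[:,2],AR))
E
```

```text
time: 3.15
position: [302.4, -475.8, 319.7]
tcp_rot: [[0.5, 0.709, 0.498], [0.5, -0.705, 0.503], [0.707, -0.003, -0.707]]
contact_force: [0.8, -0.6, -0.2]
grip_width: 91.2
finger_force: 0.0
[-1.138  0.345  2.024  0.779  1.231 -0.801]
[[ 0.5    0.709  0.498]
 [ 0.5   -0.705  0.503]
 [ 0.707 -0.003 -0.707]]
[[-0.1    0.702 -0.705]
 [ 0.995  0.088 -0.053]
 [ 0.025 -0.707 -0.707]]
[[ 0.5    0.709  0.498]
 [ 0.5   -0.705  0.503]
 [ 0.707 -0.003 -0.707]]
grasp (array([-6.19,  0.06, 17.01]), array([-0.2, -0. , -0. ]))
```

The lean is well within range (j4 0.78, j6 -0.80). Going in.

```bash
python3 -m jog '[[1,[-6.2,0.1,5],[0,0,0]],[1,[-6.2,0.1,5],[0,0,0]],[1,[-6.2,0.1,9],[0,0,0]],[1,[-6.2,0.1,12],[0,0,0]],[1,[-6.2,0.1,14.5],[0,0,0]],[1,[-6.2,0.1,16],[0,0,0]],[1,[-6.2,0.1,17],[0,0,0]],[1,[-6.2,0.1,17],[0,0,0]]]'
python3 - <<'E'
from h import *; import pickle
s=r.get_state(); print(need(AG-172*AR[:,2],AR)); C=cam('wrist',s); f=r.grab_frame('wrist')
f2=r.grab_frame('side')
cs=[[51+a*4,b,c] for a in(-1,1) for b,c in ((0,0),(42,30),(30,42))]
X=np.array([AO+p[0]*Ax+p[1]*Ay+p[2]*Az for p in cs])
for Cm,im in ((C,f),(cam('side'),f2)):
    for p in proj(Cm,X): cv2.circle(im,tuple(int(v) for v in p.round()),2,(255,0,0),-1)
m=np.hstack([cv2.resize(f,(400,250)),cv2.resize(f2[200:325,200:400],(400,250))])
cv2.imwrite('pics/g1.png',m[:,:,::-1])
E
```

```text
time: 3.95
position: [357.4, -422.6, 156.6]
tcp_rot: [[0.498, 0.71, 0.498], [0.501, -0.704, 0.502], [0.707, -0.001, -0.707]]
contact_force: [-0.6, 0.3, 0.2]
grip_width: 91.2
finger_force: 0.0
(array([-0.07, -0.13,  0.08]), array([-0.2, -0. ,  0.1]))
```

View pics/g1.png

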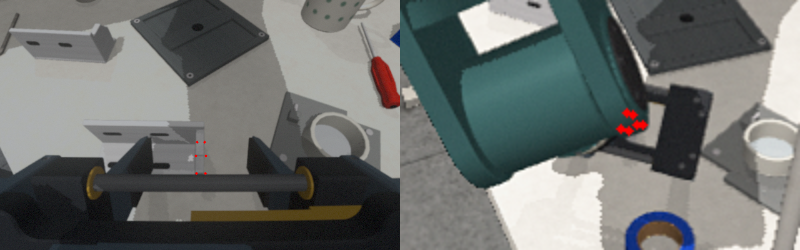

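The wrist view shows the web at (200,150), right between the open fingers and matching the predicted points. Closing and lifting.

```bash
python3 -m jog '[[0,[0,0,0],[0,0,0]],[0,[0,0,0],[0,0,0]],[0,[0,0,0],[0,0,0]],[0,[0,0,0],[0,0,0]],[0,[0,0,0],[0,0,0]],[0,[0,0,0],[0,0,0]],[0,[0,0,0],[0,0,0]]]' 60
python3 -m jog '[[0,[0,0,0],[0,0,0]],[0,[2.8,0,-2.8],[0,0,0]],[0,[6,0,-6],[0,0,0]],[0,[9,0,-9],[0,0,0]],[0,[12,0,-12],[0,0,0]],[0,[14,0,-14],[0,0,0]],[0,[14,0,-14],[0,0,0]]]'
python3 - <<'E'
from h import *
# target place: left pocket, bracket x=-Bx, y=-By, z=up
gx=BC-51*Bx+(66-34)*By; gx[2]=4+34
T=frame(-Bx,-(-By+[0,0,1])); z=T[:,2]
print(gx,gx-172*z); print('above',need(gx-172*z+[0,0,110],T)); print(T.round(3))
print(np.array(r.get_state()['q']).round(2))
E
```

```text
time: 4.75
position: [356.6, -423.6, 156.7]
tcp_rot: [[0.499, 0.708, 0.499], [0.501, -0.706, 0.501], [0.707, 0.0, -0.707]]
contact_force: [-0.3, 0.2, -0.6]
grip_width: 37.5
finger_force: 0.0
time: 5.45
position: [357.1, -424.3, 358.7]
tcp_rot: [[0.496, 0.708, 0.502], [0.504, -0.706, 0.498], [0.707, 0.006, -0.708]]
contact_force: [0.2, -1.0, -1.5]
grip_width: 0.4
finger_force: 0.0
[ 547.68021194 -139.73602681   38.        ] [ 531.59487679 -260.29000639  159.62236636]
above (array([10.64,  0.73, 23.21]), array([  0.2, -36. , 149.8]))
[[-0.094 -0.991  0.094]
 [-0.701  0.132  0.701]
 [-0.707 -0.    -0.707]]
[-1.01  0.26  2.05  0.83  1.2  -0.69]
```

I lifted too soon: the fingers close at about 70 mm/s and hadn't reached the web. I'll reopen part way and check that A hasn't moved.

```bash
python3 -m jog '[[0.5,[0,0,0],[0,0,0]],[0.5,[0,0,0],[0,0,0]],[0.5,[0,0,0],[0,0,0]],[0.5,[0,0,0],[0,0,0]],[0.5,[0,0,0],[0,0,0]],[0.5,[0,0,0],[0,0,0]],[0.5,[0,0,0],[0,0,0]]]'
python3 - <<'E'
from h import *
s=r.get_state(); print(need(AG-172*AR[:,2],AR)); C=cam('wrist',s); f=r.grab_frame('wrist')
for p in [[a,b,c] for a in(-55,55) for b,c in ((0,0),(48,0),(48,6),(6,48),(0,48))]:
    u=proj(C,[AO+p[0]*Ax+p[1]*Ay+p[2]*Az])[0]; cv2.circle(f,tuple(int(v) for v in u.round()),1,(255,0,0),-1)
cv2.imwrite('pics/g2.png',cv2.resize(f[100:300,200:460],None,fx=3,fy=3)[:,:,::-1])
E
```

```text
time: 6.15
position: [356.6, -423.7, 354.6]
tcp_rot: [[0.499, 0.708, 0.499], [0.501, -0.706, 0.501], [0.707, -0.0, -0.707]]
contact_force: [-0.3, 0.1, -0.2]
grip_width: 45.6
finger_force: 0.0
(array([-13.97,  -0.15,  14.16]), array([-0.1, -0. ,  0.1]))
```

View pics/g2.png

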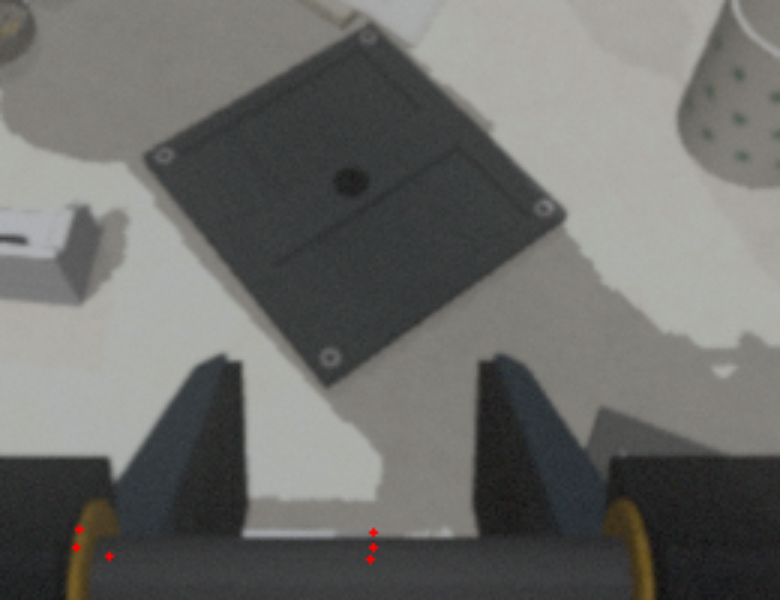

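The bracket's top edge (245–380, 530) is where predicted, so it hasn't moved. Descending again and closing fully this time. The four base screws also give a refined base pose.

```bash
python3 - <<'E'
from h import *
C=cam('wrist'); q=onz(C,[[200+u/3,100+v/3] for u,v in ((164,155),(369,37),(543,208),(330,357),(350,182))],8)
print(q.round(1),q[:4].mean(0).round(1)); d=q[1]-q[0]+q[2]-q[3]; print(np.degrees(np.arctan2(d[1],d[0])))
d=q[0]-q[3]+q[1]-q[2]; print(np.degrees(np.arctan2(d[1],d[0]))-90)
E
python3 -m jog '[[0.5,[-4,-0.15,4],[0,0,0]],[0.5,[-8,-0.15,8],[0,0,0]],[0.5,[-11,-0.15,11],[0,0,0]],[0.5,[-13,-0.15,13],[0,0,0]],[0.5,[-14,-0.15,14.1],[0,0,0]],[0.5,[-14,-0.15,14.1],[0,0,0]],[0,[-14,-0.15,14.1],[0,0,0]],[0,[-14,-0.15,14.1],[0,0,0]],[0,[-14,-0.15,14.1],[0,0,0]],[0,[-14,-0.15,14.1],[0,0,0]],[0,[-14,-0.15,14.1],[0,0,0]],[0,[-14,-0.15,14.1],[0,0,0]]]' 60
python3 -m jog '[[0,[0,0,0],[0,0,0]],[0,[0,0,0],[0,0,0]],[0,[0,0,0],[0,0,0]],[0,[0,0,0],[0,0,0]]]'
```

```text
[[ 537.2  -99.     8. ]
 [ 668.  -116.9    8. ]
 [ 649.6 -256.7    8. ]
 [ 519.  -239.8    8. ]
 [ 592.8 -178.2    8. ]] [ 593.5 -178.1    8. ]
-7.578462618162871
-7.4278457357237215
time: 7.4
position: [356.2, -422.3, 156.5]
tcp_rot: [[0.498, 0.708, 0.5], [0.501, -0.706, 0.501], [0.708, 0.001, -0.707]]
contact_force: [-2.8, -1.0, 7.4]
grip_width: 7.8
finger_force: 60.0
time: 7.8
position: [356.2, -422.3, 156.5]
tcp_rot: [[0.498, 0.709, 0.5], [0.501, -0.706, 0.501], [0.708, 0.001, -0.706]]
contact_force: [-2.5, -1.3, 7.4]
grip_width: 7.7
finger_force: 60.0
```

Gripped at 7.8 mm. Lift, then the half turn.

```bash
python3 -m jog '[[0,[2,0,-2],[0,0,0]],[0,[5,0,-5],[0,0,0]],[0,[8,0,-8],[0,0,0]],[0,[11,0,-11],[0,0,0]],[0,[13,0,-13],[0,0,0]],[0,[13,0,-13],[0,0,0]]]'
python3 - <<'E'
from h import *
gx=[593.5,-178.1,0]-51*Bx+(66-34.6)*By; gx[2]=4+34.7
T=frame(-Bx,-(-By+[0,0,1])); z=T[:,2]
print(gx,gx-172*z); print('above',need(gx-172*z+[0,0,130],T))
print(np.array(r.get_state()['q']).round(2))
E
```

```text
time: 8.4
position: [356.5, -422.8, 343.6]
tcp_rot: [[0.497, 0.708, 0.501], [0.504, -0.706, 0.497], [0.706, 0.006, -0.708]]
contact_force: [1.0, 0.9, -1.9]
grip_width: 7.9
finger_force: 60.0
[ 547.1008581  -140.23075613   38.7       ] [ 531.01552295 -260.78473572  160.32236636]
above (array([13.08,  0.9 , 20.58]), array([  0.2, -36. , 149.8]))
[-1.01  0.28  2.06  0.84  1.18 -0.72]
```

```bash
python3 -m jog '[[0,[13.1,0.9,20.6],[0.2,-36,149.8]],[0,[13.1,0.9,20.6],[0.2,-36,149.8]],[0,[13.1,0.9,20.6],[0.2,-36,149.8]],[0,[13.1,0.9,20.6],[0.2,-36,149.8]],[0,[13.1,0.9,20.6],[0.2,-36,149.8]],[0,[13.1,0.9,20.6],[0.2,-36,149.8]],[0,[13.1,0.9,20.6],[0.2,-36,149.8]],[0,[13.1,0.9,20.6],[0.2,-36,149.8]],[0,[13.1,0.9,20.6],[0.2,-36,149.8]],[0,[13.1,0.9,20.6],[0.2,-36,149.8]],[0,[13.1,0.9,20.6],[0.2,-36,149.8]],[0,[13.1,0.9,20.6],[0.2,-36,149.8]]]'
python3 - <<'E'
from h import *
gx=[593.5,-178.1,0]-51*Bx+(66-34.6)*By; gx[2]=4+34.7
T=frame(-Bx,-(-By+[0,0,1])); z=T[:,2]
print('above',need(gx-172*z+[0,0,80],T)); print(np.array(r.get_state()['q']).round(2))
E
```

```text
time: 9.6
position: [530.2, -259.3, 285.3]
tcp_rot: [[0.667, -0.729, 0.152], [-0.669, -0.496, 0.553], [-0.328, -0.471, -0.819]]
contact_force: [0.3, 0.6, -1.7]
grip_width: 7.7
finger_force: 60.0
above (array([1.63, 2.13, 3.62]), array([  0.2, -11.5,  49. ]))
[-0.57  0.41  1.98  0.68  1.06  1.44]
```

```bash
python3 -m jog '[[0,[1.6,2.1,3.6],[0.2,-11.5,49]],[0,[1.6,2.1,3.6],[0.2,-11.5,49]],[0,[1.6,2.1,3.6],[0.2,-11.5,49]],[0,[1.6,2.1,3.6],[0.2,-11.5,49]],[0,[1.6,2.1,3.6],[0.2,-11.5,49]],[0,[1.6,2.1,3.6],[0.2,-11.5,49]],[0,[1.6,2.1,3.6],[0.2,-11.5,49]],[0,[1.6,2.1,3.6],[0.2,-11.5,49]]]'
python3 - <<'E'
from h import *
gx=[593.5,-178.1,0]-51*Bx+(66-34.6)*By; gx[2]=4+34.7
T=frame(-Bx,-(-By+[0,0,1])); z=T[:,2]
s=r.get_state();print('place',need(gx-172*z,T), (gx-172*z).round(1)); print(np.array(s['q']).round(2),(T.T@[0,0,1]).round(3))
f=r.grab_frame('scene'); C=cam('scene'); O=np.array(s['position'])+172*np.array(s['tcp_rot'])[:,2]
R=np.array(s['tcp_rot']); bx=R[:,1]; b1=-R[:,2]; sd=R[:,0]   # y+z dir = b1
y=(b1+np.cross(b1,bx)*1)/2**.5; zz=np.cross(bx,y); print(y.round(2),zz.round(2))
o=O-51*bx-34.6*y-34.7*zz
for p in [[a,b,c] for a in(-55,55) for b,c in ((0,0),(48,0),(48,6),(6,48),(0,48))]:
    u=proj(C,[o+p[0]*bx+p[1]*y+p[2]*zz])[0]; print(p,u.round(0)) if 0 else cv2.circle(f,tuple(int(v) for v in u.round()),0,(255,0,0),-1)
cv2.imwrite('pics/p1.png',cv2.resize(f[100:240,260:440],None,fx=4,fy=4)[:,:,::-1])
E
```

```text
time: 10.4
position: [531.4, -260.7, 241.3]
tcp_rot: [[-0.084, -0.992, 0.094], [-0.704, 0.126, 0.699], [-0.706, -0.008, -0.708]]
contact_force: [0.1, -0.4, -1.9]
grip_width: 7.3
finger_force: 60.0
place (array([5.72, 0.1 , 5.73]), array([-0. , -0.1,  0.6])) [ 531.  -260.8  160.3]
[-0.58  0.52  1.96  0.76  1.19  2.2 ] [-0.707  0.    -0.707]
[-0.13 -0.99  0.  ] [-0.01  0.    1.  ]
```

View pics/p1.png

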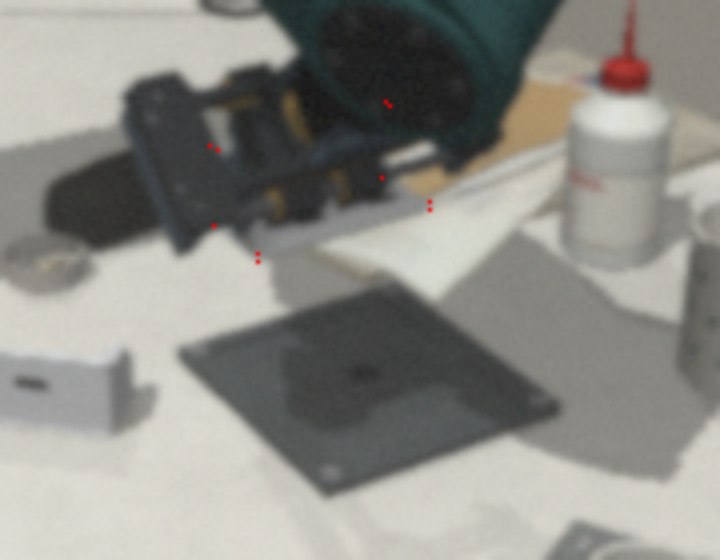

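The bracket hangs level the right way over. Its flat-leg edge, (255,258) to (430,208), matches the prediction to about 1 px. Lowering, with attention to the force near rim height.

```bash
python3 -m jog '[[0,[2,0.1,2],[0,0,0.6]],[0,[4,0.1,4],[0,0,0.6]],[0,[4.8,0.1,4.8],[0,0,0.6]],[0,[5.2,0.1,5.2],[0,0,0.6]],[0,[5.35,0.1,5.35],[0,0,0.6]],[0,[5.45,0.1,5.45],[0,0,0.6]],[0,[5.45,0.1,5.45],[0,0,0.6]]]'
python3 -m jog '[[0,[0.07,0,0.07],[0,0,0]],[0,[0.14,0,0.14],[0,0,0]],[0,[0.14,0,0.14],[0,0,0]]]'
python3 -m jog '[[0,[0.07,0,0.07],[0,0,0]],[0,[0.14,0,0.14],[0,0,0]],[0,[0.14,0,0.14],[0,0,0]]]'
```

```text
time: 11.15
position: [531.4, -261.1, 165.9]
tcp_rot: [[-0.096, -0.991, 0.096], [-0.702, 0.136, 0.699], [-0.706, 0.0, -0.708]]
contact_force: [-0.2, 0.8, -2.3]
grip_width: 7.7
finger_force: 60.0
time: 11.45
position: [531.2, -261.0, 163.4]
tcp_rot: [[-0.097, -0.991, 0.095], [-0.702, 0.136, 0.7], [-0.706, 0.001, -0.708]]
contact_force: [0.3, 0.6, -1.8]
grip_width: 7.3
finger_force: 60.0
time: 11.75
position: [531.2, -261.0, 161.2]
tcp_rot: [[-0.097, -0.991, 0.095], [-0.701, 0.136, 0.7], [-0.706, 0.001, -0.708]]
contact_force: [-0.5, -0.1, -0.1]
grip_width: 7.7
finger_force: 60.0
```

```bash
python3 -m jog '[[0,[0.05,0,0.05],[0,0,0]],[0,[0.1,0,0.1],[0,0,0]],[0,[0.1,0,0.1],[0,0,0]]]'
python3 -m jog '[[0,[0.07,0,0.07],[0,0,0]],[0,[0.07,0,0.07],[0,0,0]]]'
```

```text
time: 12.05
position: [531.2, -261.2, 160.6]
tcp_rot: [[-0.096, -0.991, 0.095], [-0.7, 0.135, 0.701], [-0.707, 0.001, -0.707]]
contact_force: [-6.8, -2.3, 14.6]
grip_width: 7.5
finger_force: 60.0
time: 12.25
position: [531.3, -261.4, 160.4]
tcp_rot: [[-0.095, -0.991, 0.095], [-0.699, 0.134, 0.702], [-0.708, 0.001, -0.706]]
contact_force: [-12.4, -4.8, 28.9]
grip_width: 7.2
finger_force: 60.0
```

Contact came at floor height (z 160.8; on the rim it would be about 164). Ease off, open part way and back out.

```bash
python3 -m jog '[[0,[-0.08,0,-0.08],[0,0,0]],[0,[-0.08,0,-0.08],[0,0,0]],[0.45,[-0.08,0,-0.08],[0,0,0]],[0.45,[-0.08,0,-0.08],[0,0,0]],[0.45,[-0.08,0,-0.08],[0,0,0]],[0.45,[-0.08,0,-0.08],[0,0,0]],[0.45,[-0.08,0,-0.08],[0,0,0]],[0.45,[-0.08,0,-0.08],[0,0,0]],[0.45,[-0.08,0,-2],[0,0,0]],[0.45,[-0.08,0,-6],[0,0,0]],[0.45,[-0.08,0,-11],[0,0,0]],[1,[-0.08,0,-15],[0,0,0]]]'
python3 - <<'E'
from h import *
# B pinch: point at upright mid, tool down, tool y along bracket y (either sign)
x=np.array([np.cos(np.radians(-51)),np.sin(np.radians(-51)),0]); y=np.array([-x[1],x[0],0])
G=np.array([424,-91.7,33.]); 
s=r.get_state();print(np.array(s['q']).round(2))
for sg in (1,-1):
    T=frame(sg*y,[0,0,-1]); print(need(G+[0,0,172+190],T))
# look pose: tool down above between
E
```

```text
time: 13.45
position: [516.6, -367.8, 268.6]
tcp_rot: [[-0.097, -0.991, 0.096], [-0.703, 0.136, 0.698], [-0.705, 0.0, -0.709]]
contact_force: [-0.2, 1.3, -0.3]
grip_width: 46.3
finger_force: 0.0
[-0.73  0.53  1.86  0.65  1.32  2.2 ]
(array([-27.41,  12.94,   9.44]), array([ 51.5,  22.3, 124.8]))
(array([-27.41,  12.94,   9.44]), array([-18.3,  42.3, -44.4]))
```

```bash
python3 -m jog '[[1,[-27.4,12.9,9.4],[-18.3,42.3,-44.4]],[1,[-27.4,12.9,9.4],[-18.3,42.3,-44.4]],[1,[-27.4,12.9,9.4],[-18.3,42.3,-44.4]],[1,[-27.4,12.9,9.4],[-18.3,42.3,-44.4]],[1,[-27.4,12.9,9.4],[-18.3,42.3,-44.4]],[1,[-27.4,12.9,9.4],[-18.3,42.3,-44.4]],[1,[-27.4,12.9,9.4],[-18.3,42.3,-44.4]],[1,[-27.4,12.9,9.4],[-18.3,42.3,-44.4]],[1,[-27.4,12.9,9.4],[-18.3,42.3,-44.4]],[1,[-27.4,12.9,9.4],[-18.3,42.3,-44.4]]]'
python3 - <<'E'
from h import *; import pickle
s=r.get_state();print(np.array(s['q']).round(2)); f=r.grab_frame('wrist'); g=r.grab_frame('scene'); pickle.dump((s,f,g),open('w2.pkl','wb'))
C=cam('wrist',s); x=np.array([np.cos(np.radians(-51)),np.sin(np.radians(-51)),0]); y=np.array([-x[1],x[0],0]); o=np.array([424,-91.7,0])-3*y
def dots(f,C,o,x,y):
    for p in [[a,b,c] for a in(-55,55) for b,c in ((0,0),(48,0),(48,6),(6,48),(0,48))]:
        u=proj(C,[o+p[0]*x+p[1]*y+p[2]*np.array([0,0,1])])[0]; cv2.circle(f,tuple(int(v) for v in u.round()),1,(255,0,0),-1)
dots(f,C,o,x,y); D=np.array([593.5,-178.1,4])
dots(g,cam('scene'),D+66*By,-Bx,-By); dots(f,C,D+66*By,-Bx,-By)
cv2.imwrite('pics/w2.png',np.vstack([f[:,:],cv2.resize(g[150:250,280:440],(640,400))[100:300]])[:,:,::-1])
E
```

```text
time: 14.45
position: [424.7, -90.3, 393.2]
tcp_rot: [[0.628, -0.778, -0.001], [-0.778, -0.628, 0.002], [-0.002, -0.001, -1.0]]
contact_force: [-0.9, 0.8, -0.2]
grip_width: 91.2
finger_force: 0.0
[-0.26 -0.04  2.26  0.    0.92  2.2 ]
```

View pics/w2.png

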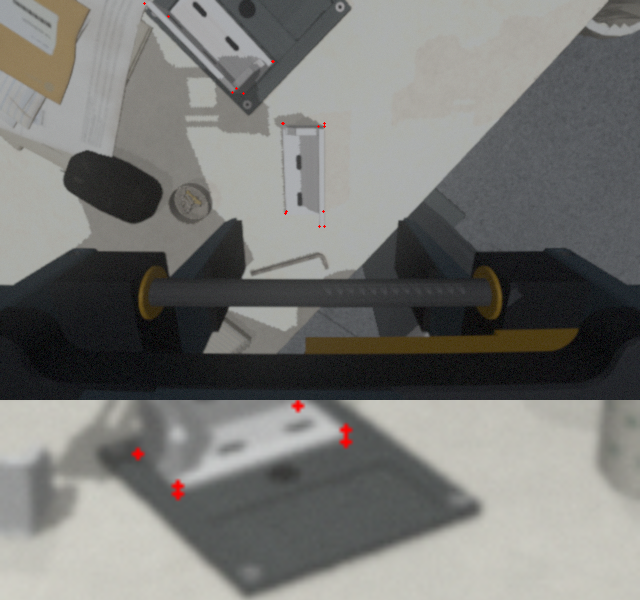

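A sits in the left pocket. Its flat-leg edge and web corner match the prediction in both views, and B matches its dots too. Going down on B's upright at mid-length, fingers narrowed on the way, then closing fully.

```bash
python3 -m jog '[[0.45,[0.06,0.14,4],[0,0,0]],[0.45,[0.06,0.14,8],[0,0,0]],[0.45,[0.06,0.14,11],[0,0,0]],[0.45,[0.06,0.14,13],[0,0,0]],[0.45,[0.06,0.14,15],[0,0,0]],[0.45,[0.06,0.14,17],[0,0,0]],[0.45,[0.06,0.14,18.3],[0,0,0]],[0.45,[0.06,0.14,18.8],[0,0,0]],[0,[0.06,0.14,18.8],[0,0,0]],[0,[0.06,0.14,18.8],[0,0,0]],[0,[0.06,0.14,18.8],[0,0,0]],[0,[0.06,0.14,18.8],[0,0,0]]]' 60
python3 -m jog '[[0,[0,0,0],[0,0,0]],[0,[0,0,0],[0,0,0]],[0,[0,0,0],[0,0,0]],[0,[0,0,0],[0,0,0]],[0,[0,0,0],[0,0,0]]]'
```

```text
time: 15.75
position: [424.1, -91.1, 205.3]
tcp_rot: [[0.63, -0.777, 0.0], [-0.777, -0.63, 0.001], [-0.0, -0.001, -1.0]]
contact_force: [0.2, 0.8, 0.4]
grip_width: 12.1
finger_force: 0.0
time: 16.25
position: [424.0, -91.1, 205.1]
tcp_rot: [[0.63, -0.777, -0.0], [-0.777, -0.63, 0.001], [-0.001, -0.0, -1.0]]
contact_force: [-2.8, 0.0, 8.1]
grip_width: 5.5
finger_force: 60.0
```

```bash
python3 -m jog '[[0,[0,0,-2],[0,0,0]],[0,[0,0,-6],[0,0,0]],[0,[0,0,-10],[0,0,0]],[0,[0,0,-13],[0,0,0]],[0,[0,0,-13],[0,0,0]]]'
python3 - <<'E'
from h import *
G=np.array([593.5,-178.1,0])-.5*Bx-63*By; T=frame(-By,[0,0,-1])
print(G,'above',need(G+[0,0,290],T)); print(np.array(r.get_state()['q']).round(2))
E
```

```text
time: 16.75
position: [424.9, -91.4, 338.3]
tcp_rot: [[0.63, -0.776, 0.006], [-0.776, -0.63, -0.001], [0.004, -0.004, -1.0]]
contact_force: [-0.2, 0.3, -1.9]
grip_width: 5.8
finger_force: 60.0
[ 584.67223964 -240.48045084    0.        ] above (array([21.63, -2.99,  4.93]), array([ -0.1,  -0.3, -43.3]))
[-0.27  0.06  2.29  0.    0.79  2.19]
```

```bash
python3 -m jog '[[0,[21.6,-3,4.9],[-0.1,-0.3,-43.3]],[0,[21.6,-3,4.9],[-0.1,-0.3,-43.3]],[0,[21.6,-3,4.9],[-0.1,-0.3,-43.3]],[0,[21.6,-3,4.9],[-0.1,-0.3,-43.3]],[0,[21.6,-3,4.9],[-0.1,-0.3,-43.3]],[0,[21.6,-3,4.9],[-0.1,-0.3,-43.3]],[0,[21.6,-3,4.9],[-0.1,-0.3,-43.3]],[0,[21.6,-3,4.9],[-0.1,-0.3,-43.3]]]'
python3 - <<'E'
from h import *
G=np.array([593.5,-178.1,0])-.5*Bx-63*By; T=frame(-By,[0,0,-1])
print('place',need(G+[0,0,209.1],T))
E
```

```text
time: 17.55
position: [582.5, -239.2, 284.8]
tcp_rot: [[0.991, -0.135, -0.007], [-0.135, -0.991, 0.003], [-0.008, -0.002, -1.0]]
contact_force: [-0.5, 0.2, -2.7]
grip_width: 5.9
finger_force: 60.0
place (array([0.29, 0.11, 7.57]), array([-0.1,  0.4, -0.2]))
```

```bash
python3 -m jog '[[0,[0.2,0.1,2],[0,0.2,0]],[0,[0.2,0.1,4.5],[0,0.2,0]],[0,[0.2,0.1,6],[0,0.2,0]],[0,[0.2,0.1,6.6],[0,0.2,0]],[0,[0.2,0.1,6.6],[0,0.2,0]],[0,[0.2,0.1,6.6],[0,0.2,0]]]'
python3 - <<'E'
from h import *
G=np.array([593.5,-178.1,0])-.5*Bx-63*By; T=frame(-By,[0,0,-1])
print('place',need(G+[0,0,209.1],T))
E
```

```text
time: 18.15
position: [585.0, -241.1, 220.2]
tcp_rot: [[0.991, -0.133, -0.002], [-0.133, -0.991, 0.001], [-0.002, -0.001, -1.0]]
contact_force: [0.6, 0.6, -2.4]
grip_width: 5.8
finger_force: 60.0
place (array([-0.04, -0.05,  1.11]), array([-0.1,  0.1, -0.1]))
```

```bash
python3 -m jog '[[0,[0,-0.05,0.3],[0,0.1,0]],[0,[0,-0.05,0.6],[0,0.1,0]],[0,[0,-0.05,0.8],[0,0.1,0]],[0,[0,-0.05,0.9],[0,0.1,0]],[0,[0,-0.05,0.9],[0,0.1,0]]]'
python3 -m jog '[[0,[0,0,0.1],[0,0,0]],[0,[0,0,0.2],[0,0,0]],[0,[0,0,0.2],[0,0,0]]]'
python3 -m jog '[[0,[0,0,0.1],[0,0,0]],[0,[0,0,0.1],[0,0,0]]]'
```

```text
time: 18.65
position: [584.8, -240.5, 210.3]
tcp_rot: [[0.991, -0.133, -0.001], [-0.133, -0.991, 0.001], [-0.001, -0.001, -1.0]]
contact_force: [0.5, -0.8, -3.0]
grip_width: 5.7
finger_force: 60.0
time: 18.95
position: [585.0, -240.7, 209.1]
tcp_rot: [[0.991, -0.133, -0.001], [-0.133, -0.991, 0.001], [-0.001, -0.001, -1.0]]
contact_force: [-4.8, 0.9, 10.4]
grip_width: 5.8
finger_force: 60.0
time: 19.15
position: [585.0, -240.7, 209.1]
tcp_rot: [[0.991, -0.133, -0.001], [-0.133, -0.991, 0.002], [-0.001, -0.001, -1.0]]
contact_force: [-11.8, 5.0, 29.1]
grip_width: 5.9
finger_force: 60.0
```

Floor contact came exactly where expected. Release B and rise.

```bash
python3 -m jog '[[0,[0,0,-0.12],[0,0,0]],[0,[0,0,-0.12],[0,0,0]],[0.3,[0,0,-0.12],[0,0,0]],[0.3,[0,0,-0.12],[0,0,0]],[0.3,[0,0,-0.12],[0,0,0]],[0.3,[0,0,-0.12],[0,0,0]],[0.3,[0,0,-2],[0,0,0]],[0.3,[0,0,-5],[0,0,0]],[1,[0,0,-10],[0,0,0]],[1,[0,0,-15],[0,0,0]],[1,[0,0,-18],[0,0,0]]]'
python3 - <<'E'
from h import *; import pickle
a=np.radians(22); T=frame([np.cos(a),np.sin(a),0],[0,0,-1]); P=np.array([559.4,-412.2,0])
print('above',need(P+[0,0,172+150],T)); print(np.array(r.get_state()['q']).round(2))
s,f=pickle.load(open('w1.pkl','rb')); C=cam('wrist',s)
q=onz(C,[[410+(u-390)/3,155+(v-288)/3] for u,v in ((545,380),(572,355),(630,550),(478,475),(715,452))],8)-P
print(np.c_[q@T[:,1],q@[-T[1,1],T[0,1],0]].round(0))
E
```

```text
time: 20.25
position: [585.4, -241.0, 391.3]
tcp_rot: [[0.991, -0.133, 0.003], [-0.133, -0.991, -0.0], [0.003, -0.0, -1.0]]
contact_force: [0.8, 0.3, -0.8]
grip_width: 48.3
finger_force: 0.0
above (array([-0.31, 17.32,  6.93]), array([ 1.000e-01, -1.000e-01, -1.196e+02]))
[-0.43  0.29  1.88  0.    0.97  1.28]
[[ 16.  43.]
 [ 31.  40.]
 [-25. -44.]
 [-35.  40.]
 [ 32. -45.]]
```

```bash
python3 -m jog '[[1,[-0.3,17.3,7],[0,0,-119.6]],[1,[-0.3,17.3,7],[0,0,-119.6]],[1,[-0.3,17.3,7],[0,0,-119.6]],[1,[-0.3,17.3,7],[0,0,-119.6]],[1,[-0.3,17.3,7],[0,0,-119.6]],[1,[-0.3,17.3,7],[0,0,-119.6]],[1,[-0.3,17.3,7],[0,0,-119.6]],[1,[-0.3,17.3,7],[0,0,-119.6]],[1,[-0.3,17.3,7],[0,0,-119.6]],[1,[-0.3,17.3,7],[0,0,-119.6]],[1,[-0.3,17.3,7],[0,0,-119.6]],[1,[-0.3,17.3,7],[0,0,-119.6]]]'
python3 - <<'E'
from h import *
a=np.radians(22); T=frame([np.cos(a),np.sin(a),0],[0,0,-1]); P=np.array([559.4,-412.2,0])
print('grasp',need(P+[0,0,172+27.5],T)); print(np.array(r.get_state()['q']).round(2))
E
```

```text
time: 21.45
position: [558.9, -411.7, 317.1]
tcp_rot: [[-0.102, 0.995, -0.001], [0.995, 0.102, 0.001], [0.002, -0.001, -1.0]]
contact_force: [0.5, 0.1, 0.2]
grip_width: 91.1
finger_force: 0.0
grasp (array([-0.07,  0.05, 11.75]), array([ -0. ,  -0.1, -16.2]))
[-0.67  0.47  1.78  0.    0.89 -0.77]
```

```bash
python3 -m jog '[[1,[-0.1,0.05,2],[0,0,-16.2]],[1,[-0.1,0.05,4],[0,0,-16.2]],[1,[-0.1,0.05,6],[0,0,-16.2]],[1,[-0.1,0.05,8],[0,0,-16.2]],[1,[-0.1,0.05,9.5],[0,0,-16.2]],[1,[-0.1,0.05,10.7],[0,0,-16.2]],[1,[-0.1,0.05,11.5],[0,0,-16.2]],[1,[-0.1,0.05,11.75],[0,0,-16.2]],[1,[-0.1,0.05,11.75],[0,0,-16.2]]]' 40
python3 -m jog '[[0.5,[0,0,0],[0,0,0]],[0.5,[0,0,0],[0,0,0]],[0.5,[0,0,0],[0,0,0]],[0.5,[0,0,0],[0,0,0]],[0.5,[0,0,0],[0,0,0]],[0.5,[0,0,0],[0,0,0]],[0.5,[0,0,0],[0,0,0]],[0.5,[0,0,0],[0,0,0]]]'
```

```text
time: 22.35
position: [559.5, -412.6, 199.7]
tcp_rot: [[-0.369, 0.929, -0.001], [0.929, 0.369, 0.001], [0.001, -0.0, -1.0]]
contact_force: [-0.1, 0.6, -0.4]
grip_width: 91.0
finger_force: 0.0
time: 23.15
position: [559.5, -412.6, 199.9]
tcp_rot: [[-0.37, 0.929, -0.001], [0.929, 0.37, 0.001], [0.001, -0.0, -1.0]]
contact_force: [-1.7, 0.6, 4.2]
grip_width: 56.1
finger_force: 40.0
```

```bash
python3 -m jog '[[0.5,[0,0,-1],[0,0,0]],[0.5,[0,0,-4],[0,0,0]],[0.5,[0,0,-8],[0,0,0]],[0.5,[0,0,-11],[0,0,0]],[0.5,[0,0,-12],[0,0,0]],[0.5,[0,0,-12],[0,0,0]]]'
python3 - <<'E'
from h import *
T=frame(Bx,[0,0,-1]); P=np.array([593.5,-178.1,0])
print('above',need(P+[0,0,200+10+80],T)); print(np.array(r.get_state()['q']).round(2))
E
```

```text
time: 23.75
position: [559.7, -412.9, 321.1]
tcp_rot: [[-0.37, 0.929, 0.001], [0.929, 0.37, -0.0], [-0.001, 0.001, -1.0]]
contact_force: [-0.9, 1.0, -2.1]
grip_width: 56.6
finger_force: 40.0
above (array([20.56, 11.82,  3.11]), array([ 0.1,  0. , 29.3]))
[-0.67  0.47  1.78  0.    0.89 -1.05]
```

```bash
python3 -m jog '[[0.5,[4,2.4,0],[0,0,6]],[0.5,[8,4.8,0.5],[0,0,12]],[0.5,[12,7.2,1],[0,0,18]],[0.5,[16,9.4,2],[0,0,24]],[0.5,[19,11,2.8],[0,0,28]],[0.5,[20.5,11.8,3.1],[0,0,29.3]],[0.5,[20.5,11.8,3.1],[0,0,29.3]],[0.5,[20.5,11.8,3.1],[0,0,29.3]]]'
python3 - <<'E'
from h import *
s=r.get_state(); f=r.grab_frame('wrist'); f2=f.copy();g=r.grab_frame('scene')
T=frame(Bx,[0,0,-1]); P=np.array([593.5,-178.1,0]); print(need(P+[0,0,210],T))
R=np.array(s['tcp_rot']);x=R[:,1];y=-R[:,0]; y=np.cross([0,0,1],x); o=np.array(s['position']);o=o+R[:,2]*199.9
pl=[(-55,-56),(43,-56),(43,-18),(55,-18),(55,56),(-43,56),(-43,18),(-55,18)]
def dot(im,C,X,c):
    for u in proj(C,X): cv2.circle(im,tuple(int(v) for v in u.round()),1,c,-1)
X=np.array([o+a*x+b*y+[0,0,h] for a,b in pl for h in (0,6)])
D=np.array([593.5,-178.1,4]); Y=[]
for sg in (1,-1):
    oo=D-66*sg*By
    Y+=[oo+a*sg*Bx+b*sg*By+[0,0,c] for a in(-55,55) for b,c in ((0,48),(6,48),(48,6))]+[oo+47*sg*Bx+42*sg*By+[0,0,c] for c in (6,30)]
for im,n in ((f,'wrist'),(g,'scene')):
    C=cam(n,s); dot(im,C,X,(255,0,0)); dot(im,C,np.array(Y),(0,255,0))
cv2.imwrite('pics/l1.png',np.vstack([cv2.resize(f[0:260,120:520],(800,520))[:330],cv2.resize(g[100:250,250:450],(800,600))[220:490]])[:,:,::-1])
E
```

```text
time: 24.55
position: [593.0, -178.6, 287.7]
tcp_rot: [[0.131, 0.991, -0.002], [0.991, -0.131, 0.002], [0.001, -0.003, -1.0]]
contact_force: [0.2, -0.1, -2.1]
grip_width: 56.0
finger_force: 40.0
(array([0.13, 0.02, 7.85]), array([-0.1, -0.1, -0. ]))
```

View pics/l1.png

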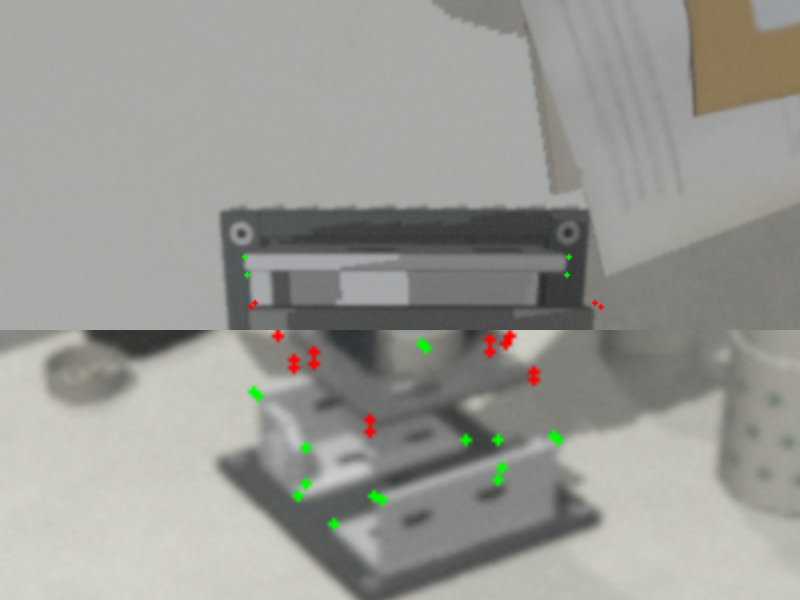

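The wrist view confirms A: its upright's top edge at rows 254–272 lies on the green dots. The plate's +y edge, (250,307) to (592,307), is within about 1 mm of the prediction. In the scene view both brackets are seated, with webs at opposite corners. Lowering the plate.

```bash
python3 -m jog '[[0.5,[0.17,0.05,1],[0,0,0]],[0.5,[0.17,0.05,2.2],[0,0,0]],[0.5,[0.17,0.05,3],[0,0,0]],[0.5,[0.17,0.05,3.2],[0,0,0]],[0.5,[0.17,0.05,3.6],[0,0,0]],[0.5,[0.17,0.05,4],[0,0,0]],[0.5,[0.17,0.05,4.4],[0,0,0]],[0.5,[0.17,0.05,4.4],[0,0,0]]]'
python3 -m jog '[[0.5,[0,0,0.4],[0,0,0]],[0.5,[0,0,0.8],[0,0,0]],[0.5,[0,0,1.2],[0,0,0]],[0.5,[0,0,1.6],[0,0,0]],[0.5,[0,0,2],[0,0,0]],[0.5,[0,0,2.4],[0,0,0]],[0.5,[0,0,2.7],[0,0,0]],[0.5,[0,0,2.9],[0,0,0]],[0.5,[0,0,2.9],[0,0,0]]]'
python3 - <<'E'
from h import *
T=frame(Bx,[0,0,-1]); P=np.array([593.5,-178.1,0]); print(need(P+[0,0,210],T))
E
```

```text
time: 25.45
position: [594.0, -176.8, 244.5]
tcp_rot: [[0.132, 0.991, -0.001], [0.991, -0.132, 0.001], [0.001, -0.001, -1.0]]
contact_force: [-0.4, -1.2, -2.6]
grip_width: 56.2
finger_force: 40.0
time: 26.35
position: [594.0, -176.9, 215.7]
tcp_rot: [[0.132, 0.991, -0.001], [0.991, -0.132, 0.001], [0.001, -0.001, -1.0]]
contact_force: [0.7, 0.1, -1.9]
grip_width: 56.3
finger_force: 40.0
(array([-0.13, -0.03,  0.57]), array([-0.1, -0.1, -0. ]))
```

```bash
python3 -m jog '[[0.5,[-0.06,0,0.2],[0,0,0]],[0.5,[-0.06,0,0.4],[0,0,0]],[0.5,[-0.06,0,0.5],[0,0,0]],[0.5,[-0.06,0,0.5],[0,0,0]]]'
python3 -m jog '[[0.5,[0,0,0.08],[0,0,0]],[0.5,[0,0,0.08],[0,0,0]]]'
```

```text
time: 26.75
position: [593.9, -177.5, 210.8]
tcp_rot: [[0.132, 0.991, -0.001], [0.991, -0.132, 0.001], [0.001, -0.001, -1.0]]
contact_force: [0.4, 0.1, -1.1]
grip_width: 56.1
finger_force: 40.0
time: 26.95
position: [593.9, -177.5, 210.2]
tcp_rot: [[0.132, 0.991, -0.001], [0.991, -0.132, 0.001], [0.001, -0.001, -1.0]]
contact_force: [-0.0, 0.5, -2.5]
grip_width: 56.3
finger_force: 40.0
```

```bash
python3 -m jog '[[0.5,[0,0,0.07],[0,0,0]],[0.5,[0,0,0.07],[0,0,0]]]'
python3 -m jog '[[0.5,[0,0,0.07],[0,0,0]],[0.5,[0,0,0.07],[0,0,0]]]'
```

```text
time: 27.15
position: [594.0, -177.5, 209.9]
tcp_rot: [[0.132, 0.991, -0.001], [0.991, -0.132, 0.001], [0.001, -0.001, -1.0]]
contact_force: [-3.3, 0.4, 5.5]
grip_width: 56.3
finger_force: 40.0
time: 27.35
position: [594.1, -177.5, 209.9]
tcp_rot: [[0.132, 0.991, -0.001], [0.991, -0.132, 0.001], [0.001, -0.001, -1.0]]
contact_force: [-9.1, 2.4, 18.9]
grip_width: 56.4
finger_force: 40.0
```

Contact exactly 10 mm above the bench value, so the plate lies on both legs. Release and rise.

```bash
python3 -m jog '[[0.5,[0,0,-0.1],[0,0,0]],[0.8,[0,0,-0.1],[0,0,0]],[0.8,[0,0,-0.1],[0,0,0]],[0.8,[0,0,-0.1],[0,0,0]],[0.8,[0,0,-0.1],[0,0,0]],[0.8,[0,0,-0.1],[0,0,0]],[0.8,[0,0,-1],[0,0,0]],[0.8,[0,0,-3],[0,0,0]],[0.8,[0,0,-6],[0,0,0]],[0.8,[0,0,-11],[0,0,0]],[0.8,[0,0,-16],[0,0,0]],[0.8,[0,0,-20],[0,0,0]]]'
python3 -m jog '[[0.8,[-18,0,0],[0,0,0]],[0.8,[-18,0,0],[0,0,0]],[0.8,[-18,0,0],[0,0,0]],[0.8,[-18,0,0],[0,0,0]],[0.8,[-18,0,0],[0,0,0]],[0.8,[-18,0,0],[0,0,0]]]'
python3 - <<'E'
from h import *
s=r.get_state(); print(s['position'])
f=r.grab_frame('wrist'); C=cam('wrist',s)
# bath rim: bright warm ellipse near predicted place
o=np.array([593.9,-177.5,38.]); p=proj(C,[o])[0]; print('pred',p)
g=cv2.cvtColor(f,cv2.COLOR_RGB2GRAY); cv2.imwrite('pics/end.png',f[:,:,::-1])
x0,y0=[int(v) for v in p-50]; c=g[max(y0,0):y0+100,x0:x0+100]
_,m=cv2.threshold(c,0,255,cv2.THRESH_OTSU); n,l,st,ce=cv2.connectedComponentsWithStats(m)
for i in range(1,n):
    if st[i,4]>60: print(st[i],(ce[i]+[x0,max(y0,0)]).round(1))
for n_ in('scene','side'): cv2.imwrite(f'pics/end_{n_}.png',r.grab_frame(n_)[:,:,::-1])
E
```

```text
time: 28.55
position: [594.0, -177.7, 412.5]
tcp_rot: [[0.132, 0.991, 0.001], [0.991, -0.132, 0.001], [0.001, 0.001, -1.0]]
contact_force: [0.6, -0.7, -0.2]
grip_width: 73.2
finger_force: 0.0
time: 29.15
position: [570.0, -356.4, 408.9]
tcp_rot: [[0.134, 0.991, -0.001], [0.991, -0.134, 0.001], [0.001, -0.001, -1.0]]
contact_force: [0.2, 0.4, -0.0]
grip_width: 73.2
finger_force: 0.0
[ 569.95249202 -356.40187824  408.88002629]
pred [320.98225513   0.70975863]
[  21    0   58   33 1456] [319.7  13.7]
[ 90  27  10  24 144] [365.3  36.7]
```

```bash
python3 - <<'E'
from cell import r
print(r.finish_job())
E
```

```text
the job is handed in; nothing more can be done
None
```

The stand is assembled and handed in at about 29 s: the mirrored bracket is turned over in the left pocket, the other is in the right pocket, and the plate is lowered between the uprights, bath up. It made contact at the height expected for lying flat on both brackets. After release I checked only the bath's position, from one wrist picture; I had no picture views left to confirm the plate is level or that the bystanders are untouched.

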